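Nip down the lint strainer's collar with the turning bar

ROBOT

A 6-joint arm with a two-finger parallel gripper is mounted at the origin on the work surface. World frame = base frame: x ahead of the robot, y to its left, z up, the work surface at z = 0. Lengths are in m, angles in rad, forces in N, time in s.
With the tool pointing down it reaches from about 0.4 to 0.925 m from the base axis. Payload 3.4 kg.
Tool frame: the origin (TCP) lies midway between the tips of the shut fingers; the grasp point (between the pads) lies 19 mm behind it; y points along the fingers, z is the direction in which the jaws open and shut, and the axes are right-handed (so a half turn about y gives the same grasp; the last joint's range is limited). The gripper opens to 85 mm and grips with 20 to 120 N. Pads are 22 mm wide; open, the fingers measure 114 mm over their backs; the gripper's body (76 mm by 85 mm) begins 54 mm behind the grasp point. The pads swing forward as they close: fully open they stand 13 mm farther back than shut.
Start: joints at [-1.319, 0.307, 1.506, -0, 1.328, -0.073], TCP at [0.183, -0.545, 0.231] pointing down, gripper open.
Joint ranges: [-3.12, 3.12], [-1.05, 2.28], [0.14, 2.33], [-1.42, 4.57], [0.1, 2.73], [-2.68, 2.68]. Speed limits (rad/s): [2.57, 2.57, 3.14, 3.14, 3.14, 3.14].

INTERFACE

Orientations are given as a rotation vector (axis times angle).
In Python, from workcell import env gives the robot as it stands.
- The arm moves only by the tool servo_tool, never from a script. Its argument "moves" is one flat list of numbers, 4 for each row, row after row: the shift along the tool's x, y, z in m, then the turn about the tool's y in rad. In form: [dx, dy, dz, turn, dx, dy, dz, turn, ...]. A call has 1 to 5 rows; each row is the pose to reach, as a shift and turn from the pose commanded when the call began, along the tool's axes at that moment; what a row does not reach only later rows make up. A row lasts 1/12 s, in which the tool goes at most 41.7 mm and 7.16 degrees, less where a joint would pass 70% of its speed; a pose out of reach is approached as far as the arm can. A call with a gripper value outside its range is refused whole. "hand" is the finger opening in m, from 0 to 0.0854, set as the call begins (left out, the last holds). The fingers move at their own pace and stop on an object; "grip_force" is the grip in N (left out, the last holds). Time passes only in rows, so rows that repeat a pose let the fingers close. It gives the time, the measured TCP pose, the force and the opening at its end, in the units of the state.
- env.observe(): the state, without advancing time (a new reading comes with each control period).
- env.grab_frame(name): name is "scene" or "top"; returns a dict with "frame" (384x512x3 uint8, red, green, blue), "depth" (384x512 float32, m along the optical axis (not along the pixel's ray), 0 where there is no reading), "camera_matrix" (3x3 intrinsics, pixels), "k1" (the pictures are not rectified: a ray, as slopes to the right and down, at radius r is drawn at 1 + k1 r^2 times it, then the intrinsics apply), "rvec" (rotation vector, rad) and "tvec" (3), from world to camera coordinates, as OpenCV has them. Camera axes: x right, y down, z forward; pixel columns grow to the right and rows downward; lengths in m; the calibration is good to about 2 mm. A picture is of the moment at which its call begins.
- env.job_done(): hands the job in, once; it reports no verdict.
The state is a dict: "t": time; "q": joint angles; "qd": joint speeds; "joint_torque": joint torques, N m; "ee_pos": TCP position; "ee_rot": TCP orientation; "wrist_force": force on the tool from outside, world axes, zero at the start; "ft_torque": the same for the moment, N m; "width": finger opening in m.
Only numpy, scipy, OpenCV 4.12 (cv2) and the standard library are available. Lean on these libraries where they do the work, as an engineer would, in place of code of your own. Each camera call takes 0.05 s, during which the arm holds its last target. There are 200 camera calls.

TASK

Close up the lint strainer of the laundry pump: take the steel bar from its wooden rest and, moving it from hole to hole round the blue collar, turn the collar clockwise until it lands on the glass lid and is firmly tight, but stop there, because forcing it cracks the lid. Turn the collar with the bar only, then lay the bar back in the rest's two notches and leave everything else where it stands.

Things in the scene. Friction and masses are not known exactly. Their poses are not given: they have to be found in the camera images.
- collar: blue plastic threaded collar on the green strainer pot, vertical axis, 136 mm across, 32 mm high. Origin on its axis at the height of its bar holes, about 105 mm up; z up, x along one hole. Right-hand thread: clockwise seen from above it sinks 12 mm a turn, its holes with it. Starts about 135 to 195 degrees short of landing on the lid; where it lands is only felt. Stays where it is left
- hole_mouth (a point): mouth of the collar hole on its x axis, 68 mm from the axis. Six such square radial holes, 15 mm wide and high, 60 degrees apart, flat blind end 46 mm from the axis; a white mark on the collar's top stands over each
- lid: glass lid on a gasket, 82 mm across, inside the collar; origin on its underside; does not move. The collar's lip lands on its rim. Free running, the collar takes 0.3 to 0.4 N m about its axis; once landed it turns only 5 to 10 degrees more while the torque climbs steeply. Firmly tight is 1.1 to 1.8 N m; above 2.1 N m the lid cracks
- strainer: fixed laundry pump unit: green pot 122 mm across, pump and grey motor behind it. Origin on the collar's axis at bench level; its x points to the motor, 75 to 190 mm off (130 mm high, pipe elbow 176 mm). White inlet pipe from the pot along -y, top at 59 mm height, turning to +x 135 mm out. On the -x side the bar has free room to swing
- bar: straight round steel turning bar, 12 mm thick, 200 mm long, about 170 g, both ends alike and tapered over the last 9 mm to 5 mm. Origin at its middle, on its axis; its x runs along the bar. It starts lying in the two notches of the rest
- bar_end_a (a point): centre of the bar's end at its +x, 100 mm from its middle
- bar_end_b (a point): centre of the bar's end at its -x, 100 mm from its middle
- bar_rest: fixed wooden rest: base 150 x 70 x 12 mm, two cheeks 13 mm thick standing 62 mm either side of the middle along its x, each with an open 90 degree V notch 42 mm wide, top 57 mm high. Origin under the middle at bench level; x along the lying bar. The lying bar's axis is 44.5 mm above the bench; between the cheeks its middle is free to be gripped from above
- nozzle_head: bystander: black plastic hose nozzle head standing on its face, 65 mm across, 78 mm high, on the bench; origin under its base
- lint_basket: bystander: small steel lint basket, 68 mm across, 65 mm high, on the bench; origin under its base
- grease_tin: bystander: flat yellow tin, 68 mm across, 32 mm high, on the bench; origin under its base
- union_nut: bystander: brass ring nut, 52 mm across, 22 mm high, on the bench; origin under its middle
- scrub_brush: bystander: small brush lying on the bench; origin under its middle, x along it towards the bristles
Mind the look-alikes: they are no part of the job. Of the things like the bar, leave any that is pink; of the rest the larger one is meant.

How it is judged:
On the way, in this order (a step that is already met when the one before it is completed fails the run):
1. the bar is at least 10 mm into one of the collar's holes (((distance between bar_end_a and collar below 0.058 m and z of bar_end_a in the frame of collar between -0.007 and 0.007 m) or (distance between bar_end_b and collar below 0.058 m and z of bar_end_b in the frame of collar between -0.007 and 0.007 m))), for 0.1 s.
2. the bar is drawn out of that hole (distance between each of bar_end_a, bar_end_b and collar above 0.07 m), for 0.1 s.
3. the bar is at least 10 mm into a hole of the collar again (((distance between bar_end_a and collar below 0.058 m and z of bar_end_a in the frame of collar between -0.007 and 0.007 m) or (distance between bar_end_b and collar below 0.058 m and z of bar_end_b in the frame of collar between -0.007 and 0.007 m))), for 0.1 s.
4. the collar presses on the lid with at least 25 N (contact force between collar and lid above 25 N), for 0.2 s.
At the end, for the whole second after the job is handed in: The collar is tight on the lid (pressing with at least 25 N, which about 0.9 N m on the collar gives), and the bar lies still in both notches of its rest, its middle within 30 mm of the rest's middle along it, in line with the rest (contact force between collar and lid above 25 N and x of bar in the frame of bar_rest between -0.03 and 0.03 m and y of bar in the frame of bar_rest between -0.006 and 0.006 m and z of bar in the frame of bar_rest between 0.038 and 0.05 m and angle between the x axis of bar and the x axis of bar_rest, either way round below 0.08 rad and linear speed of bar below 0.02 m/s); the robot touches nothing.
It fails at once if the collar is forced: it presses on the lid with more than 85 N (over about 2.1 N m on the collar) and the lid cracks (contact force between collar and lid above 85 N).
It fails at once if the fingers or the arm push the collar (over 5 N) instead of the bar (contact force between any of the fingers, the arm and collar above 5 N).
It fails at once if the glass lid is struck by the bar or the hand (over 5 N) (contact force between any of bar, the fingers, the arm and lid above 5 N).
It fails at once if a bystander is shifted by more than 20 mm or knocked over (distance of any of nozzle_head, lint_basket, grease_tin, union_nut, scrub_brush from where it was at the start of the episode above 0.02 m or angle between any of nozzle_head, lint_basket, grease_tin's own z axis and vertical above 0.5 rad).
It also fails if it takes over 72 s, if anything falls off the work surface, if the arm or the gripper's body presses on something with over 40 N, if the wrist force passes 120 N, or if a joint passes its speed limit or range.

## Working session

There is one attempt and no reset: what is moved stays moved. The work goes in short steps, Python scripts to look and compute and a tool call to move; the robot and the scene stay as the last step left them, time stands still between calls to the robot, and variables do not carry over. Pictures are saved under pics/ and viewed, about 8 in all and at most 12, crops included, and the job is handed in when it is done.

Besides the shell and the picture viewer there is one more tool, called after "Request:" as name(argument=value, ...) on one line, values as JSON. servo_tool: Moves the arm, as the interface text tells. Its arguments: {"type":"object","properties":{"moves":{"type":"array","items":{"type":"number"}},"hand":{"type":"number"},"grip_force":{"type":"number"}},"required":["moves"]}

```bash
ls; mkdir -p pics; cat > h.py <<'E'
import numpy as np, cv2
from scipy.spatial.transform import Rotation as R
from workcell import env
def grab(name):
    f=env.grab_frame(name); np.savez('%s.npz'%name,**f); return f
def load(name): return dict(np.load('%s.npz'%name))
def rays(f,uv):
    K=np.array(f['camera_matrix']);uv=np.atleast_2d(np.array(uv,float))
    d=np.stack([(uv[:,0]-K[0,2])/K[0,0],(uv[:,1]-K[1,2])/K[1,1]],1)
    k=float(f['k1']);u=d.copy()
    for _ in range(20): u=d/(1+k*(u**2).sum(1,keepdims=True))
    Rm=R.from_rotvec(np.ravel(f['rvec'])).as_matrix();t=np.ravel(f['tvec'])
    c=np.c_[u,np.ones(len(u))]
    return -Rm.T@t,c@Rm   # origin, dirs (depth scale)
def plane(f,uv,z):
    o,d=rays(f,uv);s=(z-o[2])/d[:,2];return o+d*s[:,None]
def depthpts(f,uv):
    o,d=rays(f,uv);uv=np.atleast_2d(uv).astype(int);z=f['depth'][uv[:,1],uv[:,0]];return o+d*z[:,None]
def project(f,p):
    Rm=R.from_rotvec(np.ravel(f['rvec'])).as_matrix();c=np.atleast_2d(p)@Rm.T+np.ravel(f['tvec'])
    s=c[:,:2]/c[:,2:];s=s*(1+float(f['k1'])*(s**2).sum(1,keepdims=True));K=np.array(f['camera_matrix'])
    return s*[K[0,0],K[1,1]]+[K[0,2],K[1,2]]
def save(f,name,crop=None,scale=1):
    im=f['frame'][:,:,::-1]
    if crop: x0,y0,x1,y1=crop; im=im[y0:y1,x0:x1]
    cv2.imwrite('pics/'+name,cv2.resize(im,None,fx=scale,fy=scale,interpolation=cv2.INTER_CUBIC))
E
python3 - <<'E'
from h import *
for n in ('scene','top'):
    f=grab(n);save(f,n+'0.png',scale=1.5);o,_=rays(f,[256,192]);print(n,o,f['k1'],f['camera_matrix'])
print(env.observe())
E
```

```text
pics
scene [ 1.31680566 -0.43398418  1.00020755] -0.1381982371507322 [[443.82982647   0.         256.11155357]
 [  0.         443.82982647 191.02911556]
 [  0.           0.           1.        ]]
top [0.38377423 0.02608531 1.16701652] 0.03740105597593959 [[409.2400007    0.         258.2518519 ]
 [  0.         409.2400007  196.41660064]
 [  0.           0.           1.        ]]
{'t': 0.1, 'q': array([-1.31952731e+00,  3.07498265e-01,  1.50756346e+00, -1.01438157e-05,
        1.32843910e+00, -7.35109721e-02]), 'qd': array([ 0.00174414, -0.00241705, -0.00119806, -0.00016838,  0.00209467,
       -0.00016964]), 'joint_torque': array([ 2.25399826e-04, -4.58530283e+01, -2.52607477e+01, -5.48489697e-05,
        5.57767504e-03, -1.66084635e-05]), 'ee_pos': array([ 0.18328726, -0.5443167 ,  0.23046533]), 'ee_rot': array([-0.33535723,  2.04776978, -2.04383143]), 'wrist_force': array([-0.09674163, -0.07750883, -0.47554035]), 'ft_torque': array([-0.00174331, -0.00992121, -0.00983963]), 'width': 0.08504974560688139}
```

View pics/scene0.png

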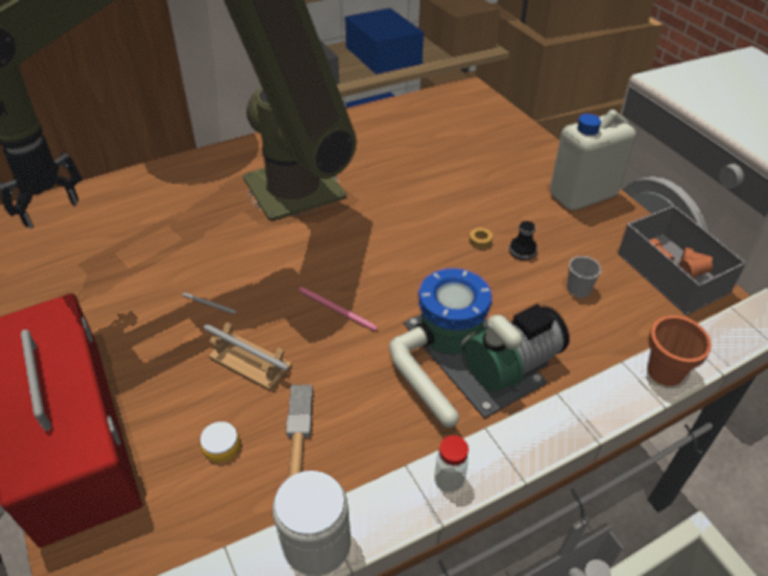

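View pics/top0.png

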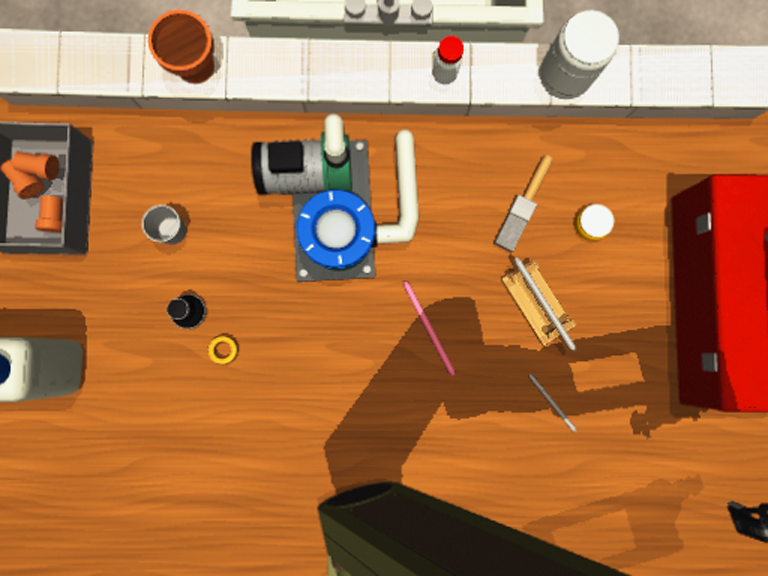

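Candidates for the bar, in pixels of the 1.5x top view:
- Grey bar on the wooden rest at (545,303).
- Pink rod at (428,328), which is excluded by its colour.
- Thin short grey rod at (552,402), which is the smaller of the two grey ones.

I choose the bar on the rest. The collar is at (336,229), with the pump and motor up (+x) and the pipe to the right (-y).

```bash
python3 - <<'E'
from h import *
f=load('top');im=f['frame'];hsv=cv2.cvtColor(im,cv2.COLOR_RGB2HSV)
# collar
m=cv2.inRange(hsv,(100,120,60),(125,255,255));m[:, :180]=0;m[:,270:]=0;m[:110]=0;m[200:]=0
c=max(cv2.findContours(m,cv2.RETR_EXTERNAL,2)[0],key=cv2.contourArea)
ys,xs=np.nonzero(m);P=depthpts(f,np.c_[xs,ys]);print('blue z pct',np.percentile(P[:,2],[1,10,50,90,99]))
zt=np.median(P[P[:,2]>0.1,2]);
Q=plane(f,cv2.convexHull(c)[:,0].astype(float),zt)
A=np.c_[2*Q[:,:2],np.ones(len(Q))];s=np.linalg.lstsq(A,(Q[:,:2]**2).sum(1),rcond=None)[0];ctr=s[:2];r=np.sqrt(s[2]+ctr@ctr)
print('collar',ctr,r,zt)
# white marks
hull=np.zeros_like(m);cv2.fillPoly(hull,[c],255)
w=cv2.inRange(hsv,(0,0,140),(180,110,255))&hull
ys,xs=np.nonzero(w);P=plane(f,np.c_[xs,ys],zt)[:,:2]-ctr;rr=np.hypot(*P.T);k=(rr>.046)&(rr<.066)
th=np.arctan2(P[k,1],P[k,0]);print('marks n',k.sum(),'phase deg',np.degrees(np.angle(np.exp(6j*th).mean())/6),abs(np.exp(6j*th).mean()));print(np.histogram(np.degrees(th),36,(-180,180))[0])
# bar
D=f['depth'];ys,xs=np.mgrid[160:250,320:400];xs=xs.ravel();ys=ys.ravel();P=depthpts(f,np.c_[xs,ys])
h=hsv[ys,xs];k=(h[:,1]<75)&(h[:,2]>90)&(P[:,2]>.03)&(P[:,2]<.075)
mm=np.zeros_like(m);mm[ys[k],xs[k]]=255
n,l,st,ce=cv2.connectedComponentsWithStats(mm);i=1+np.argmax(st[1:,4]);print(st,ce)
ys,xs=np.nonzero(l==i);P=plane(f,np.c_[xs,ys],.0475)[:,:2];mu=P.mean(0);u,s,v=np.linalg.svd(P-mu);d=v[0];t=(P-mu)@d;e=(P-mu)@v[1]
print('bar ends',mu+d*t.min(),mu+d*t.max(),'mid',mu+d*(t.min()+t.max())/2,'len',np.ptp(t),np.ptp(e),'ang',np.degrees(np.arctan2(d[1],d[0])))
Pd=depthpts(f,np.c_[xs,ys]);print(np.percentile(Pd[:,2],[5,50,95]))
# cheeks via depth: wood with height .05-.06
ys,xs=np.mgrid[160:250,320:400];xs=xs.ravel();ys=ys.ravel();P=depthpts(f,np.c_[xs,ys]);h=hsv[ys,xs];k=(P[:,2]>.007)&(P[:,2]<.07)
print('rest',cv2.minAreaRect(P[k,:2].astype(np.float32)))
save(f,'crop0.png',(190,110,400,270),3.5)
g=load('scene');print('scene bar px',project(g,np.r_[mu,.0445])*1.5)
E
```

```text
blue z pct [0.00849804 0.1136389  0.12023164 0.12309406 0.12540713]
collar [0.60172293 0.08996483] 0.06894035953868717 0.12032902282758018
marks n 62 phase deg 9.113116727772747 0.9754328933297842
[9 3 0 0 0 0 3 7 0 0 0 0 2 8 0 0 0 0 8 4 0 0 0 0 9 0 0 0 0 0 9 0 0 0 0 0]
[[     0      0    512    384 196334]
 [   343    172     41     62    274]] [[255.35004126 191.48464861]
 [362.95255474 202.5       ]]
bar ends [ 0.56489401 -0.23976593] [ 0.39807569 -0.34325583] mid [ 0.48148485 -0.29151088] len 0.19631228212704033 0.011385044324168252 ang -148.18557251792407
[0.04486918 0.04880499 0.05218236]
rest ((0.5024026036262512, -0.30729249119758606), (0.2102327048778534, 0.1952442228794098), 0.6846363544464111)
scene bar px [[242.50733951 345.24669185]]
```

View pics/crop0.png

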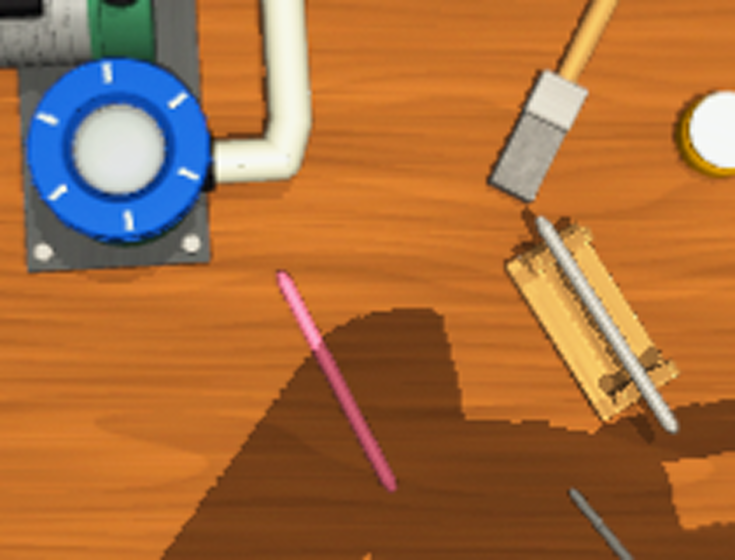

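The crop confirms the choice: a thick grey steel bar lies in the two notches of the wooden rest (crop pixel 605,325). The pink rod and the thin rod lie on the bench. Next I cross-check the bar and collar in the scene camera and work out the tool yaw.

```bash
python3 - <<'E'
from h import *
f=load('scene');im=f['frame'];hsv=cv2.cvtColor(im,cv2.COLOR_RGB2HSV)
m=cv2.inRange(hsv,(100,120,60),(125,255,255));m[:,:270]=0;m[:,335:]=0;m[:170]=0;m[225:]=0
ys,xs=np.nonzero(m);P=depthpts(f,np.c_[xs,ys]);k=P[:,2]>.115;print(np.percentile(P[:,2],[1,10,50,90,99]))
mm=np.zeros_like(m);mm[ys[k],xs[k]]=255
# marks + ring top: outline of top face
c=max(cv2.findContours(m,cv2.RETR_EXTERNAL,2)[0],key=cv2.contourArea)
for zt in (.119,.1205):
    Q=plane(f,cv2.convexHull(c)[:,0].astype(float),zt)[:,:2]
    # far side (away from camera) is top rim only
    cam=rays(f,[0,0])[0][:2];ct=np.array([.602,.09]);dv=(cam-ct)/np.linalg.norm(cam-ct)
    Q=Q[((Q-ct)@dv)<0.01];A=np.c_[2*Q,np.ones(len(Q))]
    s=np.linalg.lstsq(A,(Q**2).sum(1),rcond=None)[0];print('collar scene',zt,s[:2],np.sqrt(s[2]+s[:2]@s[:2]))
    from scipy.optimize import least_squares as L
    print(L(lambda p:np.hypot(*(Q-p).T)-.068,ct).x)
# marks from scene
hull=np.zeros_like(m);cv2.fillPoly(hull,[c],255);w=cv2.inRange(hsv,(0,0,140),(180,110,255))&hull
ys,xs=np.nonzero(w);P=plane(f,np.c_[xs,ys],.1205)[:,:2]-[.602,.09];rr=np.hypot(*P.T);k=(rr>.046)&(rr<.066);th=np.arctan2(P[k,1],P[k,0]);print('phase',np.degrees(np.angle(np.exp(6j*th).mean())/6),k.sum(),abs(np.exp(6j*th).mean()))
# bar
ys,xs=np.mgrid[205:255,130:200];xs=xs.ravel();ys=ys.ravel();P=depthpts(f,np.c_[xs,ys]);h=hsv[ys,xs];k=(h[:,1]<75)&(h[:,2]>80)&(P[:,2]>.03)
mm=np.zeros_like(m);mm[ys[k],xs[k]]=255;n,l,st,ce=cv2.connectedComponentsWithStats(mm);i=1+np.argmax(st[1:,4]);print(st[i])
ys,xs=np.nonzero(l==i);P=plane(f,np.c_[xs,ys],.0470)[:,:2];mu=P.mean(0);u,s,v=np.linalg.svd(P-mu);d=v[0];t=(P-mu)@d
print('bar',mu+d*t.min(),mu+d*t.max(),'mid',mu+d*(t.min()+t.max())/2,np.ptp(t),np.ptp((P-mu)@v[1]),np.degrees(np.arctan2(d[1],d[0])))
s=env.observe();M=R.from_rotvec(s['ee_rot']).as_matrix();print(M.round(3),np.degrees(np.arctan2(M[1,0],M[0,0])))
E
```

```text
[0.07488053 0.09936932 0.11980703 0.12301205 0.12526323]
collar scene 0.119 [0.60471864 0.09302553] 0.06503704996720469
[0.60831695 0.09149004]
collar scene 0.1205 [0.60593076 0.09212845] 0.0649263432726653
[0.60966391 0.09053451]
phase 11.558102023017 37 0.9471424795091647
[136 216  56  30 276]
bar [ 0.40107192 -0.34235952] [ 0.57020074 -0.23755682] mid [ 0.48563633 -0.28995817] 0.1989677377047714 0.017739621654948818 31.784921115092946
[[-0.948 -0.     0.319]
 [-0.319  0.002 -0.948]
 [-0.    -1.    -0.002]] -161.39134437064007
```

```bash
cat >> h.py <<'E'
def state():
    s=env.observe();M=R.from_rotvec(s['ee_rot']).as_matrix()
    return s,M,s['ee_pos'],np.arctan2(M[1,0],M[0,0])
def rel(targets,base=None):
    """world (x,y,z,psi_deg) -> rows from base pose (default measured)"""
    if base is None: s,M,p,psi=state()
    else: p=np.array(base[:3]);psi=np.radians(base[3])
    c,sn=np.cos(psi),np.sin(psi)
    for t in targets:
        d=np.array(t[:3])-p;tr=-(np.radians(t[3])-psi);tr=(tr+np.pi)%(2*np.pi)-np.pi
        print([round(v,4) for v in (d[0]*c+d[1]*sn,-d[2],-(d[1]*c-d[0]*sn),tr)])
def report(C=(.602,.09)):
    s,M,p,psi=state();d=p[:2]-np.array(C);F=s['wrist_force'];T=s['ft_torque']
    print('t %.2f pos %s psi %.1f w %.4f F %s T %s'%(s['t'],p.round(4),np.degrees(psi),s['width'],F.round(1),T.round(2)),
     'r %.4f ang %.1f'%(np.hypot(*d),np.degrees(np.arctan2(d[1],d[0]))%360),'Mz_axis(on tool) %.2f'%(d[0]*F[1]-d[1]*F[0]+T[2]),'q6 %.2f'%s['q'][5])
E
python3 - <<'E'
from h import *
a=(.183,-.545,.231,-161.4);rel([(.183,-.425,.261,-161.4),(.30,-.34,.24,-155),(.509,-.275,.13,-148.2),(.509,-.275,.0255,-148.2)],a);report()
rel([(.509,-.275,.0255,-148.2)],(.30,-.34,.24,-155))
E
```

```text
[np.float64(-0.0383), np.float64(-0.03), np.float64(0.1137), np.float64(0.0)]
[np.float64(-0.1763), np.float64(-0.009), np.float64(0.157), np.float64(-0.1117)]
[np.float64(-0.3951), np.float64(0.101), np.float64(0.1519), np.float64(-0.2304)]
[np.float64(-0.3951), np.float64(0.2055), np.float64(0.1519), np.float64(-0.2304)]
t 0.10 pos [ 0.1833 -0.5443  0.2305] psi -161.4 w 0.0850 F [-0.1 -0.1 -0.5] T [-0.   -0.01 -0.01] r 0.7601 ang 236.6 Mz_axis(on tool) -0.04 q6 -0.07
[np.float64(-0.2169), np.float64(0.2145), np.float64(-0.0294), np.float64(-0.1187)]
```

```bash
sed -i 's/-(d\[1\]\*c-d\[0\]\*sn),tr/d[1]*c-d[0]*sn,tr/; s/print(\[round(v,4)/print([round(float(v),4)/' h.py
python3 - <<'E'
from h import *
a=(.183,-.545,.231,-161.4);b=(.30,-.34,.24,-155)
rel([(.183,-.425,.261,-161.4),b],a)
rel([(.509,-.275,.13,-148.2),(.509,-.275,.0255,-148.2)],b)
E
```

```text
[-0.0383, -0.03, -0.1137, 0.0]
[-0.1763, -0.009, -0.157, -0.1117]
[-0.2169, 0.11, 0.0294, -0.1187]
[-0.2169, 0.2145, 0.0294, -0.1187]
```

Request:
servo_tool(moves=[-0.013,-0.01,-0.038,0,-0.026,-0.02,-0.076,0,-0.038,-0.03,-0.114,0,-0.07,-0.026,-0.125,-0.03,-0.105,-0.02,-0.135,-0.06], hand=0.07, grip_force=100)

```text
t: 0.52
ee_pos: [0.2391, -0.382, 0.2522]
ee_rot: [-0.39, 2.01, -2.014]
wrist_force: [0.7, -0.9, 0.1]
width: 0.0701
```

```bash
python3 - <<'E'
from h import *
report();rel([(.509,-.275,.13,-148.2),(.509,-.275,.0255,-148.2)])
E
```

```text
t 0.52 pos [ 0.2391 -0.382   0.2522] psi -158.0 w 0.0701 F [ 0.7 -0.9  0.1] T [-0.05 -0.06  0.02] r 0.5953 ang 232.4 Mz_axis(on tool) 0.68 q6 0.08
[-0.2903, 0.1222, 0.0017, -0.1717]
[-0.2903, 0.2267, 0.0017, -0.1717]
```

Request:
servo_tool(moves=[-0.04,0.01,0,-0.03,-0.08,0.02,0,-0.06,-0.12,0.04,0.001,-0.09,-0.16,0.06,0.001,-0.12,-0.2,0.08,0.001,-0.15])

```text
t: 0.93
ee_pos: [0.4195, -0.3113, 0.1747]
ee_rot: [-0.527, 1.918, -1.919]
wrist_force: [0.1, -1.1, 0.2]
width: 0.0702
```

Request:
servo_tool(moves=[-0.035,0.015,0,-0.01,-0.07,0.03,0,-0.022,-0.09,0.042,0,-0.022,-0.09,0.042,0,-0.022])

```text
t: 1.27
ee_pos: [0.4976, -0.2634, 0.1303]
ee_rot: [-0.549, 1.908, -1.901]
wrist_force: [-0.3, -0.1, -0.2]
width: 0.07
```

```bash
python3 - <<'E'
from h import *
report();rel([(.509,-.275,.0255,-148.2)])
f=grab('top');save(f,'top1.png',(300,140,420,260),5)
E
```

```text
t 1.27 pos [ 0.4976 -0.2634  0.1303] psi -147.9 w 0.0700 F [-0.3 -0.1 -0.2] T [ 0.04 -0.02  0.01] r 0.3685 ang 253.5 Mz_axis(on tool) -0.09 q6 0.45
[-0.0035, 0.1048, 0.0159, 0.0055]
```

View pics/top1.png

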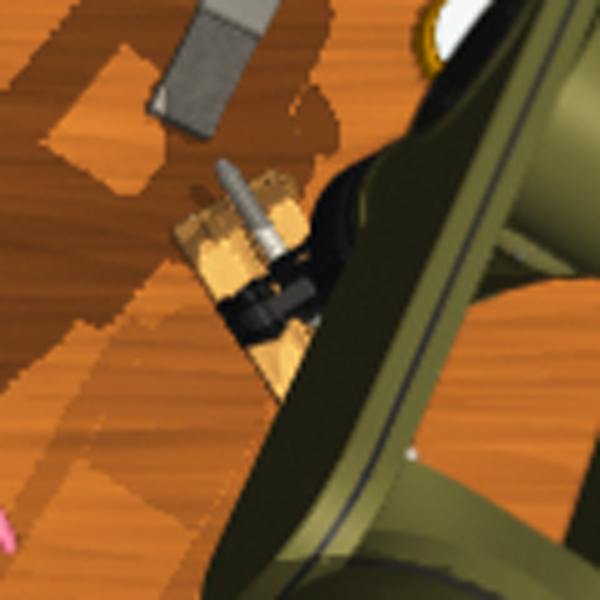

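The crop shows the fingers straddling the bar's line between the cheeks, with the arm hiding the rest. The brush is clear.

Request:
servo_tool(moves=[-0.003,0.005,0.016,0.005,-0.003,0.04,0.016,0.005,-0.003,0.075,0.016,0.005,-0.003,0.1,0.016,0.005,-0.003,0.105,0.016,0.005])

```text
t: 1.73
ee_pos: [0.5025, -0.2776, 0.0249]
ee_rot: [-0.546, 1.918, -1.906]
wrist_force: [0.1, 0.7, -0.1]
width: 0.0696
```

Request:
servo_tool(moves=[0,0,0,0,0,0,0,0,0,0,0,0,0,0,0,0,0,0,0,0], hand=0.0, grip_force=100)

```text
t: 2.15
ee_pos: [0.5054, -0.2764, 0.0301]
ee_rot: [-0.54, 1.914, -1.906]
wrist_force: [-1.5, 3.3, 12.9]
width: 0.01
```

```bash
python3 - <<'E'
from h import *
report()
E
```

```text
t 2.15 pos [ 0.5054 -0.2764  0.0301] psi -148.5 w 0.0100 F [-1.5  3.3 12.9] T [0.21 0.24 0.13] r 0.3790 ang 255.2 Mz_axis(on tool) -0.76 q6 0.44
```

Request:
servo_tool(moves=[0,0,0,0,0,0,0,0,0,0,0,0])

```text
t: 2.4
ee_pos: [0.5054, -0.2765, 0.0303]
ee_rot: [-0.541, 1.913, -1.907]
wrist_force: [-3.8, 5.6, 8.7]
width: 0.0088
```

```bash
python3 - <<'E'
from h import *
report()
f=grab('scene');save(f,'sc2.png',(90,170,250,290),5)
E
```

```text
t 2.40 pos [ 0.5054 -0.2765  0.0303] psi -148.4 w 0.0088 F [-3.8  5.6  8.7] T [1.   0.45 0.01] r 0.3790 ang 255.2 Mz_axis(on tool) -1.93 q6 0.44
```

View pics/sc2.png

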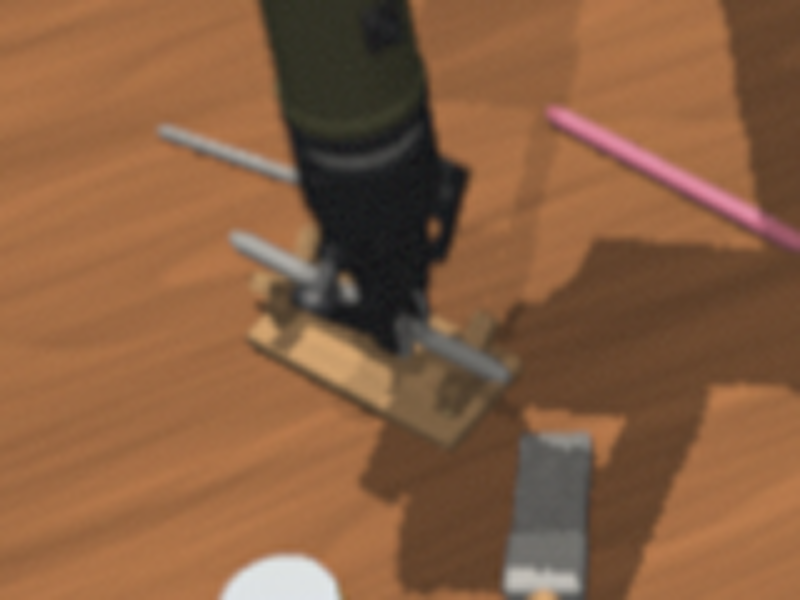

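The bar has not moved; it still lies in the crop from (240,240) to (510,375) with the fingers closed on it. The width reads 8.8 mm and the tool rose 5 mm, so I lift a little and check the hold.

Request:
servo_tool(moves=[0,-0.004,0,0,0,-0.008,0,0,0,-0.012,0,0,0,-0.02,0,0,0,-0.03,0,0])

```text
t: 2.87
ee_pos: [0.5063, -0.2786, 0.0588]
ee_rot: [-0.541, 1.91, -1.909]
wrist_force: [-0.2, 0.1, -1.7]
width: 0.0086
```

```bash
python3 - <<'E'
from h import *
report()
f=grab('scene');save(f,'sc3.png',(90,170,250,290),5)
E
```

```text
t 2.87 pos [ 0.5063 -0.2786  0.0588] psi -148.4 w 0.0086 F [-0.2  0.1 -1.7] T [ 0.04 -0.01 -0.01] r 0.3808 ang 255.4 Mz_axis(on tool) -0.11 q6 0.44
```

View pics/sc3.png

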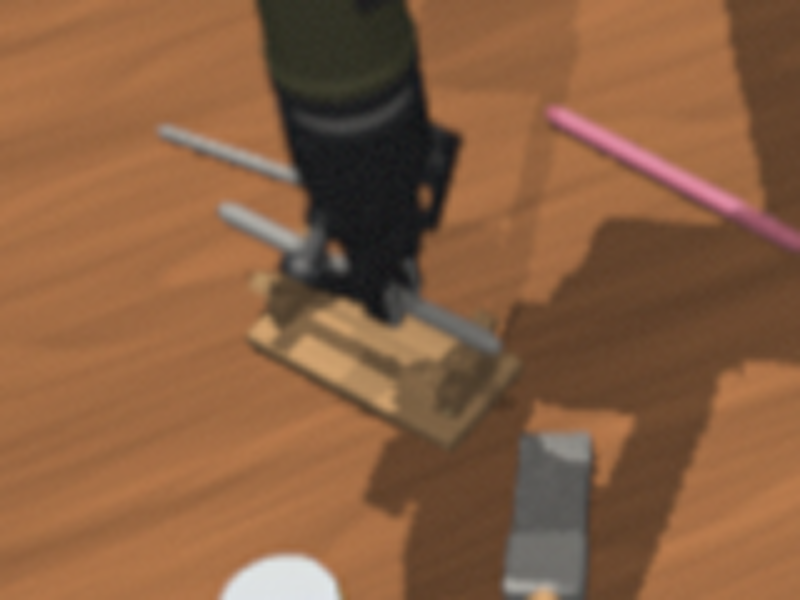

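The bar is held level: the crop shows it lifted clear from (225,208) to (500,348), and the wrist reads 1.7 N for its weight. Next I carry it to a point in front of the hole at about 249°.

```bash
cat >> h.py <<'E'
def polar(C,r,a,z): 
    t=np.radians(a);return (C[0]+r*np.cos(t),C[1]+r*np.sin(t),z,a-360 if a>180 else a)
E
python3 - <<'E'
from h import *
C=(.602,.09);g=polar(C,.162,249.3,.0903);print(g)
rel([(.506,-.279,.12,-148.4),g])
E
```

```text
(np.float64(0.5447370753077604), np.float64(-0.061541932994438525), 0.0903, -110.69999999999999)
[0.0012, -0.0589, -0.0012, 0.0002]
[-0.1458, -0.0292, -0.1661, -0.6578]
```

Request:
servo_tool(moves=[0,-0.03,0,0,0,-0.06,0,0,-0.027,-0.06,-0.03,-0.11,-0.054,-0.06,-0.06,-0.22,-0.081,-0.06,-0.09,-0.33])

```text
t: 3.33
ee_pos: [0.5291, -0.1594, 0.1199]
ee_rot: [-0.8, 1.692, -1.696]
wrist_force: [1.3, 0.1, -2.3]
width: 0.0083
```

```bash
python3 - <<'E'
from h import *
report();C=(.602,.09);g=polar(C,.162,249.3,.0903)
rel([g])
E
```

```text
t 3.33 pos [ 0.5291 -0.1594  0.1199] psi -129.3 w 0.0083 F [ 1.3  0.1 -2.3] T [ 0.08 -0.08 -0.02] r 0.2598 ang 253.7 Mz_axis(on tool) 0.30 q6 0.32
[-0.0856, 0.0296, -0.0499, -0.3251]
```

Request:
servo_tool(moves=[-0.028,0.01,-0.016,-0.11,-0.056,0.02,-0.033,-0.22,-0.085,0.03,-0.05,-0.325,-0.085,0.03,-0.05,-0.325,-0.085,0.03,-0.05,-0.325])

```text
t: 3.75
ee_pos: [0.5435, -0.0602, 0.0883]
ee_rot: [-1.017, 1.471, -1.47]
wrist_force: [-1.1, -0.7, -1.6]
width: 0.0085
```

```bash
python3 - <<'E'
from h import *
report()
a=grab('top');b=grab('scene')
save(a,'t4.png',(190,110,290,230),4);save(b,'s4.png',(230,160,350,260),4)
A=cv2.imread('pics/t4.png');B=cv2.imread('pics/s4.png');H=480;B=cv2.resize(B,None,fx=.8,fy=.8)
o=np.zeros((480,400+B.shape[1],3),np.uint8);o[:A.shape[0],:400]=A[:480];o[:B.shape[0],400:]=B;cv2.imwrite('pics/both4.png',o);print(o.shape)
E
```

```text
t 3.75 pos [ 0.5435 -0.0602  0.0883] psi -110.7 w 0.0085 F [-1.1 -0.7 -1.6] T [ 0.02 -0.03 -0.02] r 0.1612 ang 248.7 Mz_axis(on tool) -0.15 q6 0.17
(480, 784, 3)
```

View pics/both4.png

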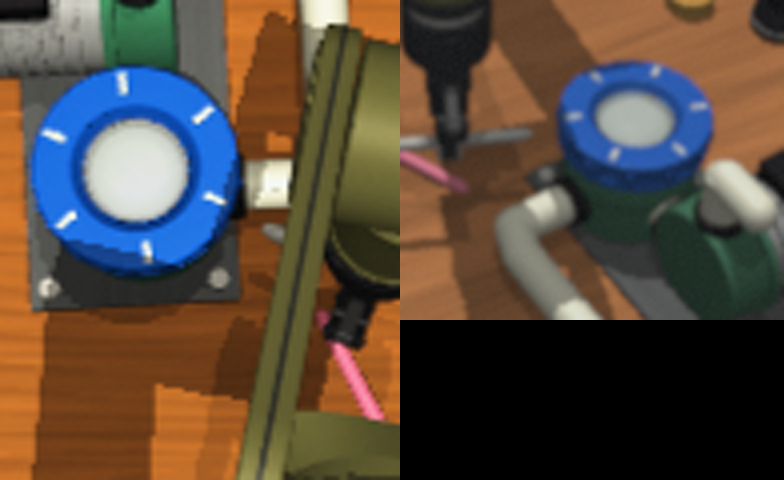

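The left crop shows the bar tip at (265,229), coming in from the right, and the target hole's white mark at (215,199). The tip looks a few mm low (towards -x), so I measure it.

```bash
cat >> h.py <<'E'
from scipy.optimize import least_squares as LS
def collar(f,zt):
    hsv=cv2.cvtColor(f['frame'],cv2.COLOR_RGB2HSV);m=cv2.inRange(hsv,(100,120,60),(125,255,255))
    uv=project(f,[.603,.09,.12])[0];k=np.zeros_like(m);cv2.circle(k,tuple(int(v) for v in uv),48,255,-1);m&=k
    c=max(cv2.findContours(m,cv2.RETR_EXTERNAL,2)[0],key=cv2.contourArea);hull=np.zeros_like(m);cv2.fillPoly(hull,[c],255)
    w=cv2.inRange(hsv,(0,0,140),(180,110,255))&hull
    n,l,st,ce=cv2.connectedComponentsWithStats(w);P=plane(f,ce[1:],zt)[:,:2];a=st[1:,4]
    r=np.hypot(*(P-[.603,.09]).T);k=(r>.045)&(r<.068)&(a>3);P=P[k]
    # marks: equal radius, 60deg apart
    def e(p):
        th=np.arctan2(P[:,1]-p[1],P[:,0]-p[0]);rr=np.hypot(P[:,0]-p[0],P[:,1]-p[1])
        d=(th-p[3]+np.pi/6)%(np.pi/3)-np.pi/6;return np.r_[rr-p[2],d*.057]
    th=np.arctan2(P[:,1]-.09,P[:,0]-.603);s=LS(e,[.603,.09,.057,np.angle(np.exp(6j*th).mean())/6]);p=s.x
    print('marks',len(P),'C',p[:2].round(4),'rm',p[2].round(4),'phase',np.degrees(p[3]).round(2)%60,'rms mm',(np.sqrt((s.fun**2).mean())*1e3).round(2));return p
def barpix(f,box,zc,zlo=.08,zhi=.13):
    hsv=cv2.cvtColor(f['frame'],cv2.COLOR_RGB2HSV);x0,y0,x1,y1=box;ys,xs=np.mgrid[y0:y1,x0:x1];xs=xs.ravel();ys=ys.ravel()
    P=depthpts(f,np.c_[xs,ys]);h=hsv[ys,xs];k=(h[:,1]<80)&(h[:,2]>70)&(P[:,2]>zlo)&(P[:,2]<zhi)
    return np.c_[xs,ys][k],plane(f,np.c_[xs,ys][k],zc)[:,:2],P[k]
E
python3 - <<'E'
from h import *
s,M,p,psi=state();d=-np.array([np.cos(psi),np.sin(psi)]);n=np.array([-d[1],d[0]])
for nm,box in (('top',(250,160,266,176)),('scene',(230,190,275,205))):
    f=load(nm);print(nm);c=collar(f,.1203)
    uv,P,Pd=barpix(f,box,.104);q=P-p[:2];print(len(P),'along tip',np.sort(q@d)[-5:],'lat',np.percentile(q@n,[2,50,98]),'z',np.percentile(Pd[:,2],[10,50,90]))
    print('px tip',uv[np.argmax(q@d)],'tip from C r',np.hypot(*(p[:2]+d*(q@d).max()-c[:2])))
E
```

```text
top
marks 6 C [0.6041 0.091 ] rm 0.0554 phase 9.07 rms mm 0.52
19 along tip [0.06874935 0.06971811 0.07022542 0.07119425 0.07216351] lat [-0.0019678   0.00263915  0.00724219] z [0.10379647 0.10677567 0.1097434 ]
px tip [256 166] tip from C r 0.09257206399494762
scene
marks 2 C [0.6041 0.0941] rm 0.0558 phase 8.49 rms mm 0.0
89 along tip [0.06968524 0.07021678 0.07075071 0.07300281 0.07354293] lat [-0.0089876  -0.00092866  0.00514382] z [0.10261801 0.10587323 0.10801604]
px tip [270 201] tip from C r 0.09414321897670559
```

```bash
python3 - <<'E'
from h import *
f=load('top');C=(.604,.091)
rel([polar(C,.157,249.1,.0905),polar(C,.122,249.1,.0905)])
E
```

```text
[-0.0077, -0.0016, 0.0011, 0.0006]
[-0.0427, -0.0016, 0.0011, 0.0006]
```

Request:
servo_tool(moves=[-0.006,-0.002,0.002,0,-0.012,-0.002,0.002,0,-0.02,-0.002,0.002,0,-0.027,-0.002,0.002,0,-0.034,-0.002,0.002,0])

```text
t: 4.27
ee_pos: [0.5581, -0.0307, 0.0906]
ee_rot: [-1.014, 1.472, -1.473]
wrist_force: [0.3, 0.7, -2.5]
width: 0.0088
```

```bash
python3 - <<'E'
from h import *
report((.604,.091))
E
```

```text
t 4.27 pos [ 0.5581 -0.0307  0.0906] psi -110.9 w 0.0088 F [ 0.3  0.7 -2.5] T [ 0.1  -0.04  0.  ] r 0.1301 ang 249.3 Mz_axis(on tool) 0.01 q6 0.23
```

Request:
servo_tool(moves=[-0.003,0,0,0,-0.006,0,0,0,-0.009,0,0,0,-0.009,0,0,0])

```text
t: 4.6
ee_pos: [0.5611, -0.022, 0.0904]
ee_rot: [-1.015, 1.472, -1.472]
wrist_force: [0.7, 0.7, -2.3]
width: 0.0085
```

```bash
python3 - <<'E'
from h import *
C=(.604,.091);report(C)
a=grab('top');b=grab('scene')
save(a,'t5.png',(190,110,290,230),4);save(b,'s5.png',(230,160,350,260),4)
A=cv2.imread('pics/t5.png');B=cv2.imread('pics/s5.png')
o=np.zeros((480,800,3),np.uint8);o[:,:320]=A[:,80:400];o[:400,320:]=B;cv2.imwrite('pics/both5.png',o)
s,M,p,psi=state();ps=np.degrees(psi)%360-0
r=np.hypot(*(p[:2]-np.array(C)));a0=249.3
rel([polar(C,r,a0-6.5*i,p[2]-.00022*i) for i in range(1,6)])
E
```

```text
t 4.60 pos [ 0.5611 -0.022   0.0904] psi -110.8 w 0.0085 F [ 0.7  0.7 -2.3] T [ 0.02 -0.01 -0.02] r 0.1209 ang 249.2 Mz_axis(on tool) 0.03 q6 0.25
[-0.0007, 0.0002, -0.0135, 0.111]
[-0.003, 0.0004, -0.027, 0.2245]
[-0.0069, 0.0007, -0.0403, 0.3379]
[-0.0122, 0.0009, -0.053, 0.4514]
[-0.0189, 0.0011, -0.065, 0.5648]
```

View pics/both5.png

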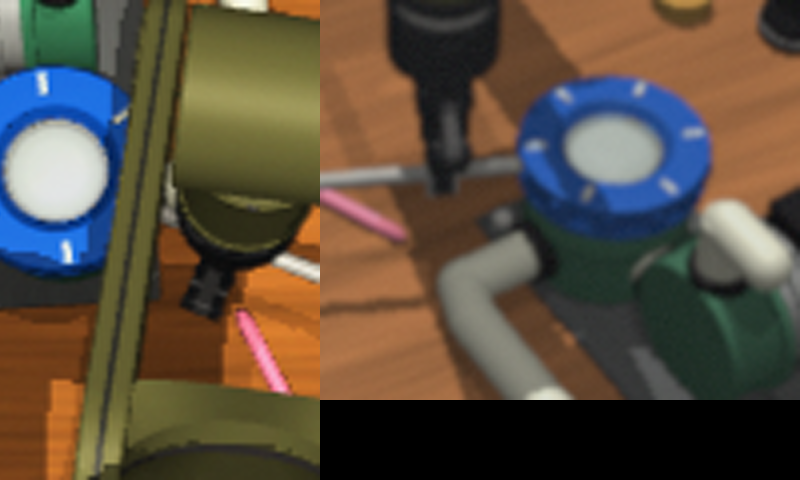

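The bar is in the hole: in the scene crop it enters the collar at (520,165) with no side force. Starting the first stroke.

Request:
servo_tool(moves=[-0.0007,0.0002,-0.0135,0.112,-0.003,0.0004,-0.027,0.2245,-0.007,0.0007,-0.0403,0.338,-0.0122,0.0009,-0.053,0.4514,-0.019,0.0011,-0.065,0.565])

```text
t: 5.12
ee_pos: [0.5084, 0.0162, 0.0899]
ee_rot: [-0.608, 1.852, -1.86]
wrist_force: [2.6, -6.4, -2.3]
width: 0.0085
```

```bash
python3 - <<'E'
from h import *
C=(.604,.091);report(C)
s,M,p,psi=state();d=p[:2]-np.array(C)
collar(grab('scene'),.119)
a0=249.3-32.5
rel([polar(C,.1209,a0-6.5*i,.0893-.00022*i) for i in range(1,6)],polar(C,.1209,a0,.0893))
E
```

```text
t 5.12 pos [0.5084 0.0162 0.0899] psi -143.6 w 0.0085 F [ 2.6 -6.4 -2.3] T [-0.97 -0.46 -0.4 ] r 0.1213 ang 218.0 Mz_axis(on tool) 0.40 q6 0.89
marks 1 C [0.6039 0.091 ] rm 0.0583 phase 47.17 rms mm 0.0
[-0.0008, 0.0002, -0.0137, 0.1134]
[-0.0031, 0.0004, -0.0272, 0.2269]
[-0.0069, 0.0007, -0.0404, 0.3403]
[-0.0122, 0.0009, -0.053, 0.4538]
[-0.0189, 0.0011, -0.065, 0.5672]
```

Request:
servo_tool(moves=[-0.0008,0.0002,-0.0137,0.1134,-0.0031,0.0004,-0.0272,0.2269,-0.0069,0.0007,-0.0404,0.3403,-0.0122,0.0009,-0.053,0.4538,-0.0189,0.0011,-0.065,0.5672])

```text
t: 5.58
ee_pos: [0.4832, 0.0801, 0.0885]
ee_rot: [-0.077, 2.182, -2.189]
wrist_force: [1.6, -7.2, -0.9]
width: 0.0087
```

```bash
python3 - <<'E'
from h import *
C=(.604,.091);report(C)
E
```

```text
t 5.58 pos [0.4832 0.0801 0.0885] psi -176.0 w 0.0087 F [ 1.6 -7.2 -0.9] T [-1.06 -0.27 -0.4 ] r 0.1213 ang 185.2 Mz_axis(on tool) 0.50 q6 1.58
```

Request:
servo_tool(moves=[-0.0008,0.0002,-0.0137,0.1134,-0.0031,0.0004,-0.0272,0.2269,-0.0069,0.0007,-0.0404,0.3403,-0.0122,0.0009,-0.053,0.4538,-0.0189,0.0011,-0.065,0.5672])

```text
t: 6.0
ee_pos: [0.4951, 0.1464, 0.0868]
ee_rot: [-0.489, -1.938, 1.947]
wrist_force: [-2.9, -5.5, -0.4]
width: 0.0082
```

```bash
python3 - <<'E'
from h import *
C=(.604,.091);report(C)
s,M,p,psi=state()
rel([polar(C,.1209,151.8-3.5*i,.0871-.0001*i) for i in range(1,3)],polar(C,.1209,151.8,.0871))
E
```

```text
t 6.00 pos [0.4951 0.1464 0.0868] psi 151.6 w 0.0082 F [-2.9 -5.5 -0.4] T [-1.02  0.25 -0.44] r 0.1222 ang 153.1 Mz_axis(on tool) 0.32 q6 2.28
[-0.0002, 0.0001, -0.0074, 0.0611]
[-0.0009, 0.0002, -0.0147, 0.1222]
```

```bash
python3 - <<'E'
from h import *
C=(.604,.091)
rel([polar(C,.1209,148.3,.0869),polar(C,.1209,144.8,.0867),polar(C,.1209,147.3,.0867),polar(C,.14,147,.0867),polar(C,.17,147,.0867)],polar(C,.1209,151.8,.0869))
b=polar(C,.17,147,.0867)
for k in range(4):
  rel([polar(C,.17,147+32*k+6.4*i,.0867) for i in range(1,6)],polar(C,.17,147+32*k,.0867))
E
```

```text
[-0.0002, -0.0, -0.0074, 0.0611]
[-0.0009, 0.0002, -0.0147, 0.1222]
[-0.0004, 0.0002, -0.0095, 0.0785]
[0.0186, 0.0002, -0.0117, 0.0838]
[0.0485, 0.0002, -0.0142, 0.0838]
[-0.0011, -0.0, 0.0189, -0.1117]
[-0.0042, -0.0, 0.0377, -0.2234]
[-0.0095, -0.0, 0.0559, -0.3351]
[-0.0167, -0.0, 0.0735, -0.4468]
[-0.0258, -0.0, 0.0901, -0.5585]
[-0.0011, -0.0, 0.0189, -0.1117]
[-0.0042, -0.0, 0.0377, -0.2234]
[-0.0095, -0.0, 0.0559, -0.3351]
[-0.0167, -0.0, 0.0735, -0.4468]
[-0.0258, -0.0, 0.0901, -0.5585]
[-0.0011, -0.0, 0.0189, -0.1117]
[-0.0042, -0.0, 0.0377, -0.2234]
[-0.0095, -0.0, 0.0559, -0.3351]
[-0.0167, -0.0, 0.0735, -0.4468]
[-0.0258, -0.0, 0.0901, -0.5585]
[-0.0011, -0.0, 0.0189, -0.1117]
[-0.0042, -0.0, 0.0377, -0.2234]
[-0.0095, -0.0, 0.0559, -0.3351]
[-0.0167, -0.0, 0.0735, -0.4468]
[-0.0258, -0.0, 0.0901, -0.5585]
```

Request:
servo_tool(moves=[-0.0002,0,-0.0074,0.061,-0.0009,0.0002,-0.0147,0.122,-0.0004,0.0002,-0.0095,0.0785,0.0186,0.0002,-0.0117,0.0838,0.0485,0.0002,-0.0142,0.0838])

```text
t: 6.42
ee_pos: [0.464, 0.1827, 0.0871]
ee_rot: [-0.566, -1.896, 1.894]
wrist_force: [1.1, 1.6, -1.4]
width: 0.0086
```

```bash
python3 - <<'E'
from h import *
C=(.604,.091);report(C);c=collar(grab('top'),.1168);collar(load('top'),.1203)
E
```

```text
t 6.42 pos [0.464  0.1827 0.0871] psi 146.9 w 0.0086 F [ 1.1  1.6 -1.4] T [ 0.01 -0.06 -0.02] r 0.1673 ang 146.8 Mz_axis(on tool) -0.34 q6 2.44
marks 6 C [0.604  0.0908] rm 0.056 phase 30.2 rms mm 0.32
marks 6 C [0.6033 0.0906] rm 0.0558 phase 30.2 rms mm 0.32
```

Measured collar turn in the first stroke is 99°; the marks now sit at 30.2°. Swinging round to the hole at 270°.

Request:
servo_tool(moves=[-0.0011,0,0.0189,-0.1117,-0.0042,0,0.0377,-0.2234,-0.0095,0,0.0559,-0.3351,-0.0167,0,0.0735,-0.4468,-0.0258,0,0.0901,-0.5585])

```text
t: 6.88
ee_pos: [0.4327, 0.0929, 0.087]
ee_rot: [-0.009, -2.216, 2.216]
wrist_force: [-0.1, 0.9, -2.0]
width: 0.0085
```

Request:
servo_tool(moves=[-0.0011,0,0.0189,-0.1117,-0.0042,0,0.0377,-0.2234,-0.0095,0,0.0559,-0.3351,-0.0167,0,0.0735,-0.4468,-0.0258,0,0.0901,-0.5585])

```text
t: 7.3
ee_pos: [0.4574, 0.002, 0.087]
ee_rot: [-0.538, 1.912, -1.912]
wrist_force: [-0.2, 0.4, -1.4]
width: 0.0086
```

Request:
servo_tool(moves=[-0.0011,0,0.0189,-0.1117,-0.0042,0,0.0377,-0.2234,-0.0095,0,0.0559,-0.3351,-0.0167,0,0.0735,-0.4468,-0.0258,0,0.0901,-0.5585])

```text
t: 7.72
ee_pos: [0.5265, -0.0621, 0.0869]
ee_rot: [-0.953, 1.543, -1.543]
wrist_force: [0.6, -0.1, -2.2]
width: 0.0087
```

```bash
python3 - <<'E'
from h import *
C=(.604,.091);report(C)
rel([polar(C,.165,250+7*i,.0872) for i in (0,1,2)]+[polar(C,.16,270,.0872)]*2)
E
```

```text
t 7.72 pos [ 0.5265 -0.0621  0.0869] psi -116.6 w 0.0087 F [ 0.6 -0.1 -2.2] T [ 0.05 -0.06  0.  ] r 0.1716 ang 243.2 Mz_axis(on tool) 0.10 q6 0.27
[-0.0077, -0.0003, 0.0197, -0.1159]
[-0.0112, -0.0003, 0.0395, -0.2381]
[-0.0171, -0.0003, 0.0588, -0.3602]
[-0.0285, -0.0003, 0.0724, -0.465]
[-0.0285, -0.0003, 0.0724, -0.465]
```

Request:
servo_tool(moves=[-0.0077,-0.0003,0.0197,-0.116,-0.0112,-0.0003,0.0395,-0.238,-0.017,-0.0003,0.0588,-0.36,-0.0285,-0.0003,0.0724,-0.465,-0.0285,-0.0003,0.0724,-0.465])

```text
t: 8.13
ee_pos: [0.6085, -0.0689, 0.0875]
ee_rot: [-1.205, 1.206, -1.213]
wrist_force: [-0.6, -0.7, -1.4]
width: 0.0083
```

```bash
python3 - <<'E'
from h import *
C=(.604,.091);report(C)
a=grab('top');b=grab('scene')
save(a,'t6.png',(190,110,290,230),4);save(b,'s6.png',(230,160,350,260),4)
A=cv2.imread('pics/t6.png');B=cv2.imread('pics/s6.png')
o=np.zeros((480,800,3),np.uint8);o[:,:320]=A[:,80:400];o[:400,320:]=B;cv2.imwrite('pics/both6.png',o)
rel([polar(C,.121,270.2,.0872)])
E
```

```text
t 8.13 pos [ 0.6085 -0.0689  0.0875] psi -90.1 w 0.0083 F [-0.6 -0.7 -1.4] T [ 0.03 -0.1   0.02] r 0.1600 ang 271.6 Mz_axis(on tool) -0.09 q6 -0.18
[-0.0385, -0.0004, 0.0004, -0.01]
```

View pics/both6.png

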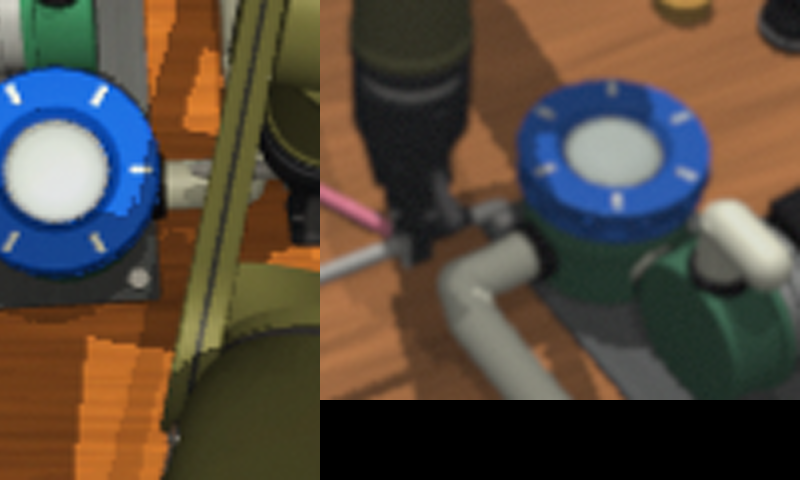

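The left crop shows the bar tip at (190,168), in line with the hole's mark at (142,169). Inserting.

Request:
servo_tool(moves=[-0.006,0,0,0,-0.014,0,0,0,-0.022,0,0,0,-0.03,0,0,0,-0.038,0,0,0])

```text
t: 8.65
ee_pos: [0.6035, -0.0291, 0.0874]
ee_rot: [-1.206, 1.214, -1.214]
wrist_force: [0.2, 0.3, -2.2]
width: 0.0088
```

```bash
python3 - <<'E'
from h import *
C=(.604,.091);report(C);grab('top');report(C)
E
```

```text
t 8.65 pos [ 0.6035 -0.0291  0.0874] psi -90.4 w 0.0088 F [ 0.2  0.3 -2.2] T [-0.07 -0.   -0.05] r 0.1201 ang 269.8 Mz_axis(on tool) -0.02 q6 -0.11
t 8.70 pos [ 0.6035 -0.0276  0.0873] psi -90.3 w 0.0088 F [-0.4  1.5 -3.1] T [ 0.1  -0.01  0.  ] r 0.1186 ang 269.8 Mz_axis(on tool) -0.05 q6 -0.11
```

```bash
python3 - <<'E'
from h import *
C=(.604,.091);b=polar(C,.1195,270,.0872)
rel([polar(C,.1205,270-6.5*i,.0872-.00022*i) for i in range(1,6)],b)
b=polar(C,.1205,240,.0872)
for st in (3,1.5): rel([polar(C,.1205,240-st*i,.0872-.00003333*st*i) for i in range(1,6)],b)
E
```

```text
[0.0002, 0.0002, -0.0136, 0.1134]
[-0.0021, 0.0004, -0.0271, 0.2269]
[-0.0059, 0.0007, -0.0402, 0.3403]
[-0.0112, 0.0009, -0.0528, 0.4538]
[-0.0179, 0.0011, -0.0647, 0.5672]
[-0.0002, 0.0001, -0.0063, 0.0524]
[-0.0007, 0.0002, -0.0126, 0.1047]
[-0.0015, 0.0003, -0.0189, 0.1571]
[-0.0026, 0.0004, -0.0251, 0.2094]
[-0.0041, 0.0005, -0.0312, 0.2618]
[-0.0, 0.0, -0.0032, 0.0262]
[-0.0002, 0.0001, -0.0063, 0.0524]
[-0.0004, 0.0001, -0.0095, 0.0785]
[-0.0007, 0.0002, -0.0126, 0.1047]
[-0.001, 0.0002, -0.0157, 0.1309]
```

Request:
servo_tool(moves=[0.0005,0.0002,-0.0136,0.113,-0.002,0.0004,-0.027,0.227,-0.006,0.0007,-0.0402,0.34,-0.0115,0.0009,-0.0528,0.4535,-0.018,0.0011,-0.065,0.567])

```text
t: 9.12
ee_pos: [0.5423, -0.0133, 0.0872]
ee_rot: [-0.872, 1.615, -1.626]
wrist_force: [4.3, -4.1, -4.0]
width: 0.0088
```

```bash
python3 - <<'E'
from h import *
C=(.604,.091);report(C)
E
```

```text
t 9.12 pos [ 0.5423 -0.0133  0.0872] psi -123.2 w 0.0088 F [ 4.3 -4.1 -4. ] T [-0.75 -0.81 -0.45] r 0.1212 ang 239.4 Mz_axis(on tool) 0.24 q6 0.48
```

Request:
servo_tool(moves=[0,0,-0.0032,0.0262,-0.0002,0.0001,-0.0063,0.0524,-0.0004,0.0001,-0.0095,0.0785,-0.0007,0.0002,-0.0126,0.1047,-0.001,0.0002,-0.0157,0.131])

```text
t: 9.53
ee_pos: [0.5287, -0.0039, 0.0868]
ee_rot: [-0.785, 1.702, -1.711]
wrist_force: [3.3, -6.0, -3.0]
width: 0.0083
```

```bash
python3 - <<'E'
from h import *
C=(.604,.091);report(C);c=collar(grab('top'),.116);report(C);print('turned',99+210.2-180-(np.degrees(c[3])%60)) 
E
```

```text
t 9.53 pos [ 0.5287 -0.0039  0.0868] psi -130.4 w 0.0083 F [ 3.3 -6.  -3. ] T [-0.98 -0.36 -0.32] r 0.1211 ang 231.6 Mz_axis(on tool) 0.45 q6 0.62
marks 4 C [0.6038 0.0912] rm 0.0562 phase 56.55 rms mm 0.13
t 9.58 pos [ 0.528  -0.0034  0.0867] psi -130.5 w 0.0088 F [ 1.9 -4.4 -3.1] T [-0.88 -0.47 -0.37] r 0.1212 ang 231.2 Mz_axis(on tool) 0.15 q6 0.62
turned 72.65456548030315
```

Request:
servo_tool(moves=[0,0,-0.0032,0.0262,-0.0002,0.0001,-0.0063,0.0524,-0.0004,0.0001,-0.0095,0.0785,-0.0007,0.0002,-0.0126,0.1047,-0.001,0.0002,-0.0157,0.131])

```text
t: 10.0
ee_pos: [0.5171, 0.0071, 0.0864]
ee_rot: [-0.686, 1.789, -1.797]
wrist_force: [3.0, -5.3, -3.3]
width: 0.0085
```

```bash
python3 - <<'E'
from h import *
C=(.604,.091);report(C);c=collar(grab('top'),.116);report(C)
E
```

```text
t 10.00 pos [0.5171 0.0071 0.0864] psi -137.9 w 0.0085 F [ 3.  -5.3 -3.3] T [-1.04 -0.39 -0.39] r 0.1208 ang 224.0 Mz_axis(on tool) 0.33 q6 0.77
marks 4 C [0.6038 0.0906] rm 0.0565 phase 48.97 rms mm 0.33
t 10.05 pos [0.5166 0.0076 0.0864] psi -138.0 w 0.0086 F [ 2.3 -4.  -2.6] T [-0.84 -0.43 -0.36] r 0.1208 ang 223.6 Mz_axis(on tool) 0.18 q6 0.77
```

Collar now at about 140° turned, still running free.

Request:
servo_tool(moves=[0,0,-0.0032,0.0262,-0.0002,0.0001,-0.0063,0.0524,-0.0004,0.0001,-0.0095,0.0785,-0.0007,0.0002,-0.0126,0.1047,-0.001,0.0002,-0.0157,0.131])

```text
t: 10.47
ee_pos: [0.5068, 0.0195, 0.0861]
ee_rot: [-0.582, 1.873, -1.88]
wrist_force: [1.3, -6.5, -2.3]
width: 0.0085
```

```bash
python3 - <<'E'
from h import *
C=(.604,.091);report(C);c=collar(grab('top'),.116);report(C)
E
```

```text
t 10.47 pos [0.5068 0.0195 0.0861] psi -145.4 w 0.0085 F [ 1.3 -6.5 -2.3] T [-1.   -0.29 -0.33] r 0.1207 ang 216.4 Mz_axis(on tool) 0.40 q6 0.93
marks 3 C [0.604  0.0911] rm 0.0552 phase 41.31 rms mm 0.35
t 10.52 pos [0.5064 0.02   0.086 ] psi -145.5 w 0.0086 F [ 1.9 -4.8 -3.2] T [-0.87 -0.3  -0.28] r 0.1207 ang 216.0 Mz_axis(on tool) 0.32 q6 0.93
```

Request:
servo_tool(moves=[0,0,-0.0032,0.0262,-0.0002,0.0001,-0.0063,0.0524,-0.0004,0.0001,-0.0095,0.0785,-0.0007,0.0002,-0.0126,0.1047,-0.001,0.0002,-0.0157,0.131])

```text
t: 10.93
ee_pos: [0.498, 0.033, 0.0857]
ee_rot: [-0.47, 1.955, -1.961]
wrist_force: [0.7, -6.5, -2.0]
width: 0.0085
```

```bash
python3 - <<'E'
from h import *
C=(.604,.091);report(C);c=collar(grab('top'),.116);report(C)
E
```

```text
t 10.93 pos [0.498  0.033  0.0857] psi -152.9 w 0.0085 F [ 0.7 -6.5 -2. ] T [-1.01 -0.09 -0.3 ] r 0.1208 ang 208.7 Mz_axis(on tool) 0.42 q6 1.08
marks 3 C [0.6039 0.0908] rm 0.0557 phase 33.61 rms mm 0.2
t 10.98 pos [0.4977 0.0335 0.0857] psi -153.0 w 0.0091 F [ 1.4 -6.  -2.4] T [-0.94 -0.19 -0.31] r 0.1209 ang 208.4 Mz_axis(on tool) 0.41 q6 1.09
```

Request:
servo_tool(moves=[0,0,-0.0032,0.0262,-0.0002,0.0001,-0.0063,0.0524,-0.0004,0.0001,-0.0095,0.0785,-0.0007,0.0002,-0.0126,0.1047,-0.001,0.0002,-0.0157,0.131])

```text
t: 11.4
ee_pos: [0.4911, 0.0475, 0.0854]
ee_rot: [-0.351, 2.033, -2.039]
wrist_force: [-0.5, -6.0, -2.5]
width: 0.0086
```

```bash
python3 - <<'E'
from h import *
C=(.604,.091);report(C);c=collar(grab('top'),.116);report(C)
E
```

```text
t 11.40 pos [0.4911 0.0475 0.0854] psi -160.4 w 0.0086 F [-0.5 -6.  -2.5] T [-1.03 -0.04 -0.32] r 0.1210 ang 201.0 Mz_axis(on tool) 0.33 q6 1.24
marks 2 C [0.6037 0.0909] rm 0.0557 phase 25.99 rms mm 0.0
t 11.45 pos [0.4909 0.0481 0.0854] psi -160.5 w 0.0088 F [-0.3 -6.1 -2.9] T [-0.98 -0.02 -0.36] r 0.1210 ang 200.8 Mz_axis(on tool) 0.32 q6 1.25
```

Request:
servo_tool(moves=[0,0,-0.0032,0.0262,-0.0002,0.0001,-0.0063,0.0524,-0.0004,0.0001,-0.0095,0.0785,-0.0007,0.0002,-0.0126,0.1047,-0.001,0.0002,-0.0157,0.131])

```text
t: 11.87
ee_pos: [0.4862, 0.0627, 0.085]
ee_rot: [-0.224, 2.108, -2.113]
wrist_force: [-1.3, -6.9, -2.0]
width: 0.0083
```

```bash
python3 - <<'E'
from h import *
C=(.604,.091);report(C);c=collar(grab('top'),.116);report(C)
E
```

```text
t 11.87 pos [0.4862 0.0627 0.085 ] psi -167.9 w 0.0083 F [-1.3 -6.9 -2. ] T [-1.01 -0.01 -0.32] r 0.1212 ang 193.5 Mz_axis(on tool) 0.45 q6 1.41
marks 3 C [0.6033 0.0902] rm 0.0556 phase 19.04 rms mm 0.2
t 11.92 pos [0.486  0.0632 0.085 ] psi -168.0 w 0.0085 F [-0.5 -5.9 -0.5] T [-0.94  0.03 -0.28] r 0.1212 ang 193.3 Mz_axis(on tool) 0.41 q6 1.41
```

Request:
servo_tool(moves=[0,0,-0.0032,0.0262,-0.0002,0.0001,-0.0063,0.0524,-0.0004,0.0001,-0.0095,0.0785,-0.0007,0.0002,-0.0126,0.1047,-0.001,0.0002,-0.0157,0.131])

```text
t: 12.33
ee_pos: [0.4833, 0.0778, 0.0847]
ee_rot: [-0.089, 2.178, -2.185]
wrist_force: [-1.4, -8.2, -0.9]
width: 0.0085
```

```bash
python3 - <<'E'
from h import *
C=(.604,.091);report(C);c=collar(grab('top'),.116);report(C)
E
```

```text
t 12.33 pos [0.4833 0.0778 0.0847] psi -175.4 w 0.0085 F [-1.4 -8.2 -0.9] T [-1.38  0.1  -0.45] r 0.1214 ang 186.3 Mz_axis(on tool) 0.52 q6 1.57
marks 3 C [0.6034 0.0906] rm 0.0567 phase 11.8 rms mm 0.16
t 12.38 pos [0.4833 0.0783 0.0847] psi -175.5 w 0.0081 F [-0.9 -6.4 -1.9] T [-1.15  0.18 -0.36] r 0.1214 ang 186.0 Mz_axis(on tool) 0.40 q6 1.57
```

Request:
servo_tool(moves=[0,0,-0.0021,0.0175,-0.0001,0,-0.0042,0.035,-0.0002,0.0001,-0.0063,0.0524,-0.0003,0.0001,-0.0084,0.07])

```text
t: 12.72
ee_pos: [0.4826, 0.0856, 0.0845]
ee_rot: [-0.014, 2.213, -2.222]
wrist_force: [-1.7, -10.6, -1.3]
width: 0.0084
```

```bash
python3 - <<'E'
from h import *
C=(.604,.091);report(C);c=collar(grab('top'),.116);report(C)
E
```

```text
t 12.72 pos [0.4826 0.0856 0.0845] psi -179.4 w 0.0084 F [ -1.7 -10.6  -1.3] T [-1.66  0.14 -0.57] r 0.1215 ang 182.5 Mz_axis(on tool) 0.71 q6 1.66
marks 3 C [0.6032 0.0909] rm 0.0561 phase 8.64 rms mm 0.19
t 12.77 pos [0.4826 0.086  0.0845] psi -179.5 w 0.0087 F [-2.1 -9.2 -0.9] T [-1.42  0.15 -0.49] r 0.1216 ang 182.4 Mz_axis(on tool) 0.61 q6 1.66
```

Landed: the torque is climbing (0.65 N m). Smaller steps from here.

Request:
servo_tool(moves=[0,0,-0.0021,0.0175,-0.0001,0,-0.0042,0.035,-0.0002,0.0001,-0.0063,0.0524])

```text
t: 13.02
ee_pos: [0.4823, 0.0915, 0.0844]
ee_rot: [-0.043, -2.193, 2.204]
wrist_force: [-2.7, -11.5, -0.5]
width: 0.0085
```

```bash
python3 - <<'E'
from h import *
C=(.604,.091);report(C);c=collar(grab('top'),.116);report(C)
E
```

```text
t 13.02 pos [0.4823 0.0915 0.0844] psi 177.6 w 0.0085 F [ -2.7 -11.5  -0.5] T [-1.89  0.24 -0.67] r 0.1217 ang 179.8 Mz_axis(on tool) 0.74 q6 1.72
marks 3 C [0.603  0.0911] rm 0.0568 phase 6.03 rms mm 0.31
t 13.07 pos [0.4823 0.0919 0.0843] psi 177.5 w 0.0084 F [-2.  -9.7 -0.3] T [-1.63  0.26 -0.58] r 0.1217 ang 179.6 Mz_axis(on tool) 0.60 q6 1.72
```

Request:
servo_tool(moves=[0,0,-0.0021,0.0175,-0.0001,0,-0.0042,0.035,-0.0002,0.0001,-0.0063,0.0524])

```text
t: 13.32
ee_pos: [0.4824, 0.0973, 0.0842]
ee_rot: [-0.099, -2.165, 2.177]
wrist_force: [-3.1, -13.9, -0.1]
width: 0.0082
```

```bash
python3 - <<'E'
from h import *
C=(.604,.091);report(C);c=collar(grab('top'),.116);report(C)
E
```

```text
t 13.32 pos [0.4824 0.0973 0.0842] psi 174.6 w 0.0082 F [ -3.1 -13.9  -0.1] T [-2.19  0.33 -0.78] r 0.1218 ang 177.0 Mz_axis(on tool) 0.93 q6 1.79
marks 3 C [0.6034 0.0909] rm 0.0561 phase 3.99 rms mm 0.3
t 13.37 pos [0.4824 0.0977 0.0842] psi 174.5 w 0.0086 F [ -2.4 -11.2   0.3] T [-1.84  0.35 -0.7 ] r 0.1218 ang 176.8 Mz_axis(on tool) 0.68 q6 1.79
```

Request:
servo_tool(moves=[0,0,-0.0021,0.0175,-0.0001,0,-0.0042,0.035,-0.0002,0.0001,-0.0063,0.0524])

```text
t: 13.62
ee_pos: [0.4827, 0.103, 0.084]
ee_rot: [-0.153, -2.135, 2.15]
wrist_force: [-3.1, -15.2, 0.3]
width: 0.0087
```

```bash
python3 - <<'E'
from h import *
C=(.604,.091);report(C);c=collar(grab('top'),.116);report(C)
E
```

```text
t 13.62 pos [0.4827 0.103  0.084 ] psi 171.6 w 0.0087 F [ -3.1 -15.2   0.3] T [-2.5   0.39 -0.84] r 0.1219 ang 174.4 Mz_axis(on tool) 1.04 q6 1.85
marks 4 C [0.6032 0.0909] rm 0.0562 phase 2.22 rms mm 0.4
t 13.67 pos [0.4827 0.1034 0.084 ] psi 171.5 w 0.0088 F [ -4.4 -12.9   0.3] T [-2.18  0.35 -0.77] r 0.1219 ang 174.2 Mz_axis(on tool) 0.85 q6 1.85
```

Request:
servo_tool(moves=[0,0,-0.0021,0.0175,-0.0001,0,-0.0042,0.035,-0.0002,0.0001,-0.0063,0.0524])

```text
t: 13.92
ee_pos: [0.4833, 0.1086, 0.0838]
ee_rot: [-0.206, -2.105, 2.123]
wrist_force: [-3.9, -17.8, 0.3]
width: 0.0083
```

```bash
python3 - <<'E'
from h import *
C=(.604,.091);report(C);c=collar(grab('top'),.116);report(C)
E
```

```text
t 13.92 pos [0.4833 0.1086 0.0838] psi 168.6 w 0.0083 F [ -3.9 -17.8   0.3] T [-2.82  0.37 -0.93] r 0.1219 ang 171.7 Mz_axis(on tool) 1.29 q6 1.92
marks 4 C [0.6031 0.0904] rm 0.0558 phase 0.47 rms mm 0.25
t 13.97 pos [0.4834 0.109  0.0838] psi 168.5 w 0.0085 F [ -3.9 -15.4   0.6] T [-2.46  0.38 -0.89] r 0.1220 ang 171.5 Mz_axis(on tool) 1.04 q6 1.92
```

Request:
servo_tool(moves=[0,0,-0.0021,0.0175,-0.0001,0,-0.0042,0.035,-0.0002,0.0001,-0.0058,0.048])

```text
t: 14.22
ee_pos: [0.4841, 0.1137, 0.0836]
ee_rot: [-0.254, -2.077, 2.097]
wrist_force: [-4.3, -18.9, 1.6]
width: 0.0085
```

```bash
python3 - <<'E'
from h import *
C=(.604,.091);report(C);c=collar(grab('top'),.116);report(C)
b=(*state()[2],np.degrees(state()[3]));s=state()
# back off by 6, 12 deg about C keeping r, then withdraw along bar
p=s[2];r=.122;a=171.5;B=(*polar(C,r,a-2.5,p[2])[:3],b[3])
t=[]
for i in (3,6,9): q=polar(C,r,a-2.5+i,p[2]);t.append((*q[:3],b[3]+i))
rel(t,B)
E
```

```text
t 14.22 pos [0.4841 0.1137 0.0836] psi 165.8 w 0.0085 F [ -4.3 -18.9   1.6] T [-3.12  0.45 -1.07] r 0.1221 ang 169.3 Mz_axis(on tool) 1.29 q6 1.98
marks 4 C [0.6034 0.0906] rm 0.0561 phase 58.29 rms mm 0.38
t 14.27 pos [0.4842 0.114  0.0835] psi 165.8 w 0.0085 F [ -3.7 -16.8   0.7] T [-2.81  0.42 -1.01] r 0.1220 ang 169.1 Mz_axis(on tool) 1.09 q6 1.98
[-0.0005, -0.0, 0.0064, -0.0524]
[-0.0014, -0.0, 0.0127, -0.1047]
[-0.0026, -0.0, 0.019, -0.1571]
```

Request:
servo_tool(moves=[0,0,-0.0021,0.0175,-0.0001,0,-0.0042,0.035,-0.0002,0.0001,-0.0058,0.048])

```text
t: 14.52
ee_pos: [0.4851, 0.1187, 0.0833]
ee_rot: [-0.3, -2.049, 2.07]
wrist_force: [-5.0, -20.8, 2.2]
width: 0.0084
```

```bash
python3 - <<'E'
from h import *
C=(.604,.091);report(C);c=collar(grab('top'),.116);report(C)
E
```

```text
t 14.52 pos [0.4851 0.1187 0.0833] psi 163.0 w 0.0084 F [ -5.  -20.8   2.2] T [-3.36  0.57 -1.17] r 0.1221 ang 166.9 Mz_axis(on tool) 1.44 q6 2.03
marks 4 C [0.6034 0.0908] rm 0.0559 phase 56.78 rms mm 0.49
t 14.57 pos [0.4852 0.119  0.0833] psi 163.0 w 0.0087 F [ -5.6 -19.5   1.5] T [-3.08  0.55 -1.12] r 0.1221 ang 166.7 Mz_axis(on tool) 1.36 q6 2.03
```

About 1.4 N m, mid-band. Backing off to unload the bar.

Request:
servo_tool(moves=[-0.0002,0,0.0032,-0.026,-0.0005,0,0.0064,-0.0524,-0.001,0,0.0095,-0.0785,-0.0014,0,0.0127,-0.105,-0.0014,0,0.0127,-0.105])

```text
t: 14.98
ee_pos: [0.4842, 0.1097, 0.0836]
ee_rot: [-0.196, -2.117, 2.124]
wrist_force: [-3.8, -5.6, -0.7]
width: 0.0086
```

```bash
python3 - <<'E'
from h import *
C=(.604,.091);report(C);c=collar(grab('top'),.116);b=grab('scene');report(C)
a=load('top')
save(a,'t7.png',(190,110,290,230),4);save(b,'s7.png',(230,160,350,260),4)
A=cv2.imread('pics/t7.png');B=cv2.imread('pics/s7.png')
o=np.zeros((480,800,3),np.uint8);o[:,:320]=A[:,0:320];o[:400,320:]=B;cv2.imwrite('pics/both7.png',o)
E
```

```text
t 14.98 pos [0.4842 0.1097 0.0836] psi 169.2 w 0.0086 F [-3.8 -5.6 -0.7] T [-0.99  0.51 -0.31] r 0.1213 ang 171.1 Mz_axis(on tool) 0.43 q6 1.90
marks 4 C [0.6034 0.0909] rm 0.0557 phase 56.16 rms mm 0.42
t 15.08 pos [0.4842 0.1098 0.0836] psi 169.1 w 0.0086 F [-4.2 -6.3 -0.9] T [-0.99  0.44 -0.42] r 0.1213 ang 171.1 Mz_axis(on tool) 0.41 q6 1.90
```

View pics/both7.png

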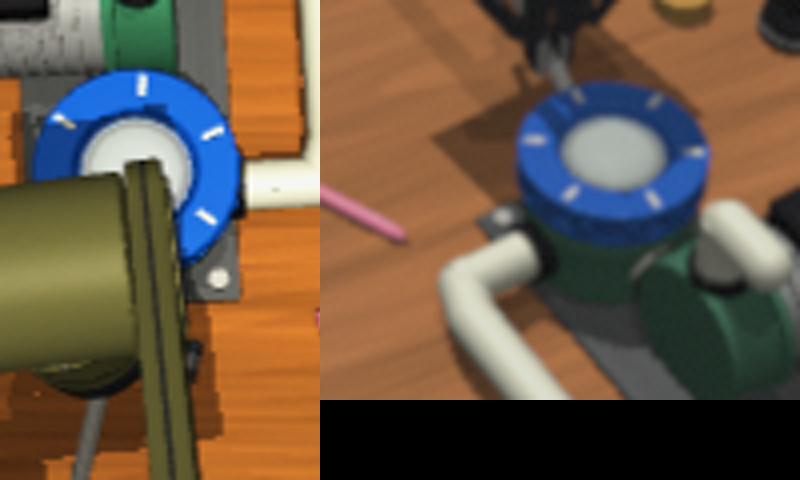

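The left crop shows the bar's tail at (85,475) to (98,400), about 170°, which agrees with the tool's yaw, so the bar has not slipped. The collar held at 56°. Unloading fully, then drawing the bar out.

Request:
servo_tool(moves=[-0.0003,0,0.003,-0.025,-0.0005,0,0.0055,-0.05,-0.0005,0,0.0055,-0.05])

```text
t: 15.33
ee_pos: [0.4854, 0.1058, 0.084]
ee_rot: [-0.148, -2.148, 2.149]
wrist_force: [-2.0, -1.2, -2.2]
width: 0.0084
```

```bash
python3 - <<'E'
from h import *
C=(.604,.091);report(C)
E
```

```text
t 15.33 pos [0.4854 0.1058 0.084 ] psi 172.0 w 0.0084 F [-2.  -1.2 -2.2] T [-0.16  0.26 -0.06] r 0.1195 ang 172.9 Mz_axis(on tool) 0.11 q6 1.84
```

Request:
servo_tool(moves=[0.005,0,0,0,0.012,0,0,0,0.02,0,0,0,0.03,0,0,0,0.04,0,0,0])

```text
t: 15.75
ee_pos: [0.4454, 0.1121, 0.084]
ee_rot: [-0.15, -2.149, 2.148]
wrist_force: [-0.5, 0.8, -1.8]
width: 0.0084
```

```bash
python3 - <<'E'
from h import *
C=(.604,.091);report(C);grab('top');c=collar(grab('scene'),.114);collar(load('top'),.114)
E
```

```text
t 15.75 pos [0.4454 0.1121 0.084 ] psi 172.0 w 0.0084 F [-0.5  0.8 -1.8] T [ 0.01 -0.03 -0.01] r 0.1600 ang 172.4 Mz_axis(on tool) -0.13 q6 1.86
marks 3 C [0.6035 0.0937] rm 0.0561 phase 56.83 rms mm 0.35
marks 5 C [0.6035 0.0912] rm 0.0561 phase 56.3 rms mm 0.46
```

```bash
python3 - <<'E'
from h import *
s,M,p,psi=state();a=(*p,np.degrees(psi))
P=np.array([.5054,-.2765]);
via=[(.44,.10,.115,173),(.44,.075,.145,176),(.445,.04,.16,180),(.45,.0,.16,184),(.458,-.039,.16,188)]
rel(via,a);print()
v2=[(.464,-.078,.16,193),(.47,-.118,.16,198),(.478,-.157,.16,203),(.486,-.196,.16,208),(.496,-.235,.16,211.6)]
rel(v2,via[-1]);print()
rel([(*P,.14,211.6),(*P,.11,211.6),(*P,.085,211.6)],v2[-1])
E
```

```text
[0.0015, -0.0313, 0.0122, -0.0175]
[-0.002, -0.0613, 0.037, -0.0699]
[-0.0118, -0.0763, 0.071, -0.1397]
[-0.0223, -0.0763, 0.1099, -0.2095]
[-0.0357, -0.0763, 0.1474, -0.2793]

[-0.0005, -0.0, 0.0395, -0.0873]
[-0.0009, -0.0, 0.0799, -0.1745]
[-0.0034, -0.0, 0.1196, -0.2618]
[-0.0059, -0.0, 0.1594, -0.3491]
[-0.0104, -0.0, 0.1994, -0.4119]

[0.0137, 0.02, 0.0403, 0.0]
[0.0137, 0.05, 0.0403, 0.0]
[0.0137, 0.075, 0.0403, 0.0]
```

Request:
servo_tool(moves=[0.0015,-0.031,0.012,-0.0175,-0.002,-0.061,0.037,-0.07,-0.012,-0.076,0.071,-0.14,-0.022,-0.076,0.11,-0.21,-0.0355,-0.076,0.1475,-0.279])

```text
t: 16.27
ee_pos: [0.462, -0.0404, 0.1618]
ee_rot: [-0.151, 2.144, -2.146]
wrist_force: [1.0, -0.0, -2.2]
width: 0.0086
```

Request:
servo_tool(moves=[0,0,0.0395,-0.087,-0.001,0,0.08,-0.1745,-0.0034,0,0.1196,-0.262,-0.006,0,0.1594,-0.349,-0.0104,0,0.1994,-0.412])

```text
t: 16.68
ee_pos: [0.499, -0.2371, 0.16]
ee_rot: [-0.543, 1.908, -1.907]
wrist_force: [0.8, 0.6, -2.1]
width: 0.0087
```

Request:
servo_tool(moves=[0.007,0.02,0.02,0,0.0137,0.045,0.0403,0,0.0137,0.075,0.0403,0,0.0137,0.075,0.0403,0])

```text
t: 17.02
ee_pos: [0.5055, -0.2761, 0.0798]
ee_rot: [-0.544, 1.921, -1.906]
wrist_force: [-1.8, 1.6, -3.0]
width: 0.0088
```

```bash
python3 - <<'E'
from h import *
s=grab('scene');report();rel([(.5054,-.2765,.0303,211.6)])
s_,M,p,psi=state();d=-np.array([np.cos(psi),np.sin(psi)]);n=np.array([-d[1],d[0]])
uv,P,Pd=barpix(s,(125,175,205,250),p[2]+.0165,.07,.14);q=P-p[:2];a=q@d;k=abs(q@n)<.012
print('bar ends along from TCP',np.sort(a[k])[[0,3,-4,-1]],'z',[np.median(Pd[k&(a<-.08),2]),np.median(Pd[k&(a>.04),2])],'lat',[np.median((q@n)[k&(a<-.08)]),np.median((q@n)[k&(a>.04)])],k.sum())
E
```

```text
t 17.07 pos [ 0.506  -0.2756  0.0819] psi -148.5 w 0.0088 F [-0.1  0.9 -2.3] T [ 0.11 -0.02  0.02] r 0.3780 ang 255.3 Mz_axis(on tool) -0.11 q6 0.45
[0.001, 0.0516, 0.0005, -0.0022]
bar ends along from TCP [-0.12288507 -0.1179811   0.07242664  0.07676206] z [np.float64(0.09822256893324371), np.float64(0.0975320460559016)] lat [np.float64(-0.002753709841443546), np.float64(-0.0031843822236559275)] 166
```

The bar is level and hasn't slipped along the grip (ends -123/+77 mm from the TCP, the same as at pick-up). Lowering it into the notches.

Request:
servo_tool(moves=[0.001,0.02,0,0,0.001,0.035,0,0,0.001,0.042,0,0,0.001,0.048,0,0,0.001,0.052,0,0])

```text
t: 17.48
ee_pos: [0.5085, -0.2772, 0.0337]
ee_rot: [-0.539, 1.909, -1.91]
wrist_force: [-0.2, 0.0, -1.3]
width: 0.0088
```

```bash
python3 - <<'E'
from h import *
report();s=grab('scene');report()
E
```

```text
t 17.48 pos [ 0.5085 -0.2772  0.0337] psi -148.4 w 0.0088 F [-0.2  0.  -1.3] T [ 0.06 -0.03 -0.01] r 0.3789 ang 255.7 Mz_axis(on tool) -0.09 q6 0.45
t 17.53 pos [ 0.5082 -0.2771  0.0331] psi -148.4 w 0.0086 F [-0.4  0.6 -2.3] T [ 0.01 -0.02 -0.02] r 0.3789 ang 255.7 Mz_axis(on tool) -0.20 q6 0.45
```

Request:
servo_tool(moves=[0,0.001,-0.001,0,0.001,0.002,-0.002,0,0.002,0.003,-0.002,0,0.002,0.0035,-0.002,0])

```text
t: 17.87
ee_pos: [0.5054, -0.2768, 0.0306]
ee_rot: [-0.538, 1.909, -1.91]
wrist_force: [-0.9, 2.5, 7.8]
width: 0.0084
```

```bash
python3 - <<'E'
from h import *
report();s=grab('scene');report()
E
```

```text
t 17.87 pos [ 0.5054 -0.2768  0.0306] psi -148.5 w 0.0084 F [-0.9  2.5  7.8] T [0.4  0.23 0.09] r 0.3793 ang 255.2 Mz_axis(on tool) -0.49 q6 0.45
t 17.92 pos [ 0.5054 -0.2768  0.0306] psi -148.5 w 0.0084 F [0.3 2.3 4.7] T [0.32 0.1  0.05] r 0.3793 ang 255.2 Mz_axis(on tool) -0.05 q6 0.45
```

Seated: the wrist now pushes up. Releasing, then lifting straight up.

Request:
servo_tool(moves=[0,0,0,0,0,0,0,0,0,0,0,0,0,0,0,0,0,0,0,0], hand=0.06)

```text
t: 18.33
ee_pos: [0.5052, -0.277, 0.0295]
ee_rot: [-0.539, 1.91, -1.91]
wrist_force: [0.5, 0.2, -0.7]
width: 0.0599
```

Request:
servo_tool(moves=[0,-0.01,0,0,0,-0.03,0,0,0,-0.06,0,0,0,-0.1,0,0,0,-0.14,0,0])

```text
t: 18.75
ee_pos: [0.5042, -0.2763, 0.1708]
ee_rot: [-0.541, 1.913, -1.909]
wrist_force: [1.1, 0.0, 1.1]
width: 0.0599
```

Request:
servo_tool(moves=[0.04,-0.02,0,0,0.08,-0.03,0,0,0.11,-0.03,0,0,0.11,-0.03,0,0])

```text
t: 19.08
ee_pos: [0.4072, -0.3369, 0.2016]
ee_rot: [-0.539, 1.91, -1.916]
wrist_force: [-0.0, -0.7, -0.4]
width: 0.0601
```

```bash
python3 - <<'E'
from h import *
report();a=grab('scene');b=grab('top');collar(b,.114)
A=a['frame'][170:290,80:260,::-1];B=b['frame'][100:260,190:400,::-1]
A=cv2.resize(A,(390,260),interpolation=2);B=cv2.resize(B,(390,297),interpolation=2)
o=np.zeros((300,780,3),np.uint8);o[:260,:390]=A;o[:297,390:]=B;cv2.imwrite('pics/fin.png',o)
mid=np.array([.4815,-.2915]);d=np.array([.850,.527]);n=np.array([-.527,.85])
for f,box in ((a,(130,205,200,255)),(b,(325,165,395,240))):
    uv,P,Pd=barpix(f,box,.047,.03,.075);q=P-mid;k=(abs(q@n)<.012)&(abs(q@d)<.11);print('ends',(q@d)[k].min(),(q@d)[k].max(),'lat med',np.median((q@n)[k]),'slope deg',np.degrees(np.polyfit((q@d)[k],(q@n)[k],1)[0]),'z',np.median(Pd[k,2]),k.sum())
E
```

```text
t 19.08 pos [ 0.4072 -0.3369  0.2016] psi -148.6 w 0.0601 F [-0.  -0.7 -0.4] T [ 0.04 -0.01 -0.02] r 0.4692 ang 245.5 Mz_axis(on tool) 0.08 q6 0.26
marks 6 C [0.6037 0.0909] rm 0.0557 phase 56.39 rms mm 0.37
ends -0.09516591481076743 0.10382362337993087 lat med -0.0011282570046799829 slope deg -0.03332284915443068 z 0.04907956941163577 272
ends -0.09826769131049065 0.09815518848909 lat med -3.800082341932826e-05 slope deg 0.03990955800169335 z 0.04888419829734825 275
```

View pics/fin.png

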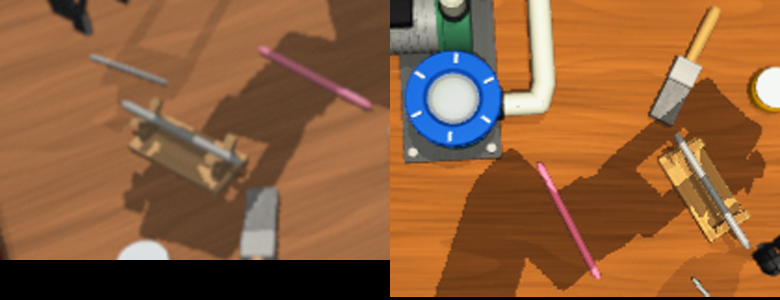

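The bar lies in both notches, at the same place as at the start (within about 1 mm, slope 0.04°). The collar holds at 56.4°, and everything else is where it was. Handing in.

```bash
python3 -c "
from h import *
print(env.job_done())"
```

```text
the job is handed in; nothing more can be done
None
```

The collar is tight on the lid, the bar is back in its rest, and I handed the job in at about 19 s of the 72 s allowed. No verdict was reported.

- **Turning:** I used the bar in two holes. The first stroke turned the collar about 99°, then I drew the bar out and put it in a second hole for about 93° more.
- **Landing:** It landed after about 178°. I stopped at 1.36–1.44 N m measured at the wrist, inside the 1.1–1.8 band.
- **Collar:** Its marks stood at 56.3–56.4° after the bar was out and again just before handing in, so it stayed where I left it. The pressing force on the lid could not be measured. From the task's torque figures I estimate about 50 N, between the 25 and 85 N limits.
- **Bar:** In the top camera it lies exactly where it started: ends at ±98 mm, 0.0 mm off line, 0.04° tilt. The scene camera puts it 1.1 mm off line and about 4 mm along, the same disagreement the two cameras had at the start.
- **Other things:** The brush, tin, pink rod and thin rod looked untouched in the last view. The nozzle head, lint basket and union nut were not in that view, but the arm never went near them.

**Readings that disagreed:** The gripper showed 8.3–8.8 mm on the 12 mm bar throughout, and the tool rose 5 mm when the fingers closed. The grip still held firm and the bar did not slip. The collar also turned about 14° from the first rise in torque, against the stated 5–10°; I went by the torque.

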